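Zero the bench comparator on its master bar, then gauge a worn conveyor strip

ROBOT

A 6-joint arm with a two-finger parallel gripper is mounted at the origin on the work surface. World frame = base frame: x ahead of the robot, y to its left, z up, the work surface at z = 0. Lengths are in m, angles in degrees, forces in N, time in s.
With the tool pointing down it reaches from about 0.3 to 0.875 m from the base axis. Payload 4.2 kg.
Tool frame: the origin (TCP) lies at the very end of the fingers, on their centre line; the grasp point (between the pads) lies 19 mm behind it; x points along the fingers, z is the direction in which the jaws open and shut, and the axes are right-handed (so a half turn about x gives the same grasp; the last joint's range is limited). The gripper opens to 85 mm and grips with 20 to 120 N. Pads are 22 mm wide; open, the fingers measure 114 mm over their backs; the gripper's body (76 mm by 85 mm) begins 54 mm behind the grasp point. The pads swing forward as they close: fully open they stand 13 mm farther back than shut.
Start: joints at [-73.453, 18.312, 89.639, -0, 72.044, -1.146], TCP at [0.175, -0.548, 0.231] pointing down, gripper open.
Joint ranges: [-177.97, 177.97], [-48.28, 115.42], [12.27, 149.76], [-77.06, 257.06], [2.81, 150.46], [-146.56, 146.56]. Speed limits (degrees/s): [147.25, 147.25, 180, 180, 180, 180].

INTERFACE

Orientations are given as a 3x3 rotation matrix whose columns are the frame's x, y, z axes.
In Python, from bench import ctrl gives the robot as it stands. Calls block until the motion is done:
- ctrl.move_pose(position, orientation): joint-space move of the TCP to a pose.
- ctrl.move_straight(position, vel=0.15, orientation=None, threshold=None): straight line of the TCP; orientation=None keeps the orientation; vel is the mean speed in m/s. With threshold (N) it stops when the force on the tool has changed by that much, and returns True; else False.
- ctrl.set_joints(angles): joint-space move.
- ctrl.grip(opening): opening from 0.0 (shut) to 1.0 (fully open); the grip force is fixed at half the most; returns when the fingers have stopped.
- ctrl.sleep(seconds).
- ctrl.solve_ik(position, orientation): joint angles nearest the present ones, or None.
- ctrl.state(): the state.
- ctrl.grab_frame(name): name is "scene" or "top" or "wrist"; returns the picture (400x640x3 uint8, red, green, blue); there is no depth.
- ctrl.get_calibration(name): a dict with "K" (3x3 intrinsics, pixels), "distortion" ([k1, k2, p1, p2, k3] as OpenCV has them; the pictures are not rectified), "rvec" (rotation vector, rad) and "tvec" (3), from world to camera coordinates, as OpenCV has them. Camera axes: x right, y down, z forward; pixel columns grow to the right and rows downward; lengths in m; the calibration is good to about 2 mm. A picture is of the moment at which its call begins: read the wrist's pose just before it. get_calibration takes no time and is no camera call; for the wrist camera it gives the pose at the moment of the call.
A pose or a line that the arm cannot do raises ctrl.MotionError and nothing moves.
- ctrl.close_job(): hands the job in, once; it reports no verdict.
The state is a dict: "time": time; "joint_positions": joint angles; "joint_velocities": joint speeds; "joint_efforts": joint torques, N m; "tcp_pos": TCP position; "orientation": TCP orientation; "ft_force": force on the tool from outside, world axes, zero at the start; "moment": the same for the moment, N m; "opening": opening from 0.0 (shut) to 1.0 (fully open).
Only numpy, scipy, OpenCV 4.12 (cv2) and the standard library are available. Lean on these libraries where they do the work, as an engineer would, in place of code of your own. Each camera call takes 0.05 s, during which the arm holds its last target. There are 200 camera calls.

TASK

The steel master bar is already lying under the spindle of the bench comparator: turn the dial's knurled bezel until its zero wedge stands under the needle, let go, then draw the master out and lay it in its wooden rest. Slide the black wear strip flat along the anvil under the sprung spindle until it is home against the two side pins and the end stop, and leave it there with the zero setting untouched so that the needle shows its wear. The comparator is a delicate instrument: feel your way and do not push hard on its spindle, pins, end stop or anvil, and leave everything else on the bench alone.

Things in the scene. Friction and masses are not known exactly. Their poses are not given: they have to be found in the camera images.
- stand: Comparator stand, fixed: grey cast base, smooth ground steel anvil plate, its top 30 mm above the origin. Origin on the bench right under the spindle axis; z up, +x from the spindle to the column; bars enter from the +y side and slide to -y. Base x -45..105, y -55..155 mm; anvil x -41..45, y -51..151 mm. A bar that is home lies along y with its middle at x = 0.
- slot (a point): Point on the anvil, (0, -33) mm in the stand's frame: middle of the slot in which the end stop is clamped. The stop (end_stop_c0 in the rules) is a steel block, 18 mm wide, 12 mm along y, 11 mm tall, a screw head on top. Set by hand, its face towards +y lies anywhere from y = -28 to -16 mm and is not measured, so must be felt or seen. The end of a bar that is home touches that face.
- side_pins (a point): Point on the anvil midway between the two side pins, at (17, 15) mm in the stand's frame: fixed steel dowels, 8 mm thick, 11 mm tall, at (17, -10) and (17, 40) mm. The long side of a bar that is home touches both.
- column (a point): Top of the stand's round steel column, 22 mm thick, at (80, 0) mm in the stand's frame, 128 mm above the bench. From it a bracket 18 mm wide, 66 to 80 mm above the bench, holds the dial indicator over the spindle axis.
- bezel: Knurled bezel ring with the dial face, looking up, 60 mm across, 14.5 mm tall, to be gripped from above across its rim; the dial's back below it is 54 mm across and 12.5 mm tall. Origin on the spindle axis at its lower edge, 96 to 98 mm above the bench; x points away from the zero wedge, z up. About 0.05 N m of friction holds it where it is left.
- zero_mark (a point): Black wedge on the white dial face that marks zero, 22 mm from the spindle axis. It turns with the bezel about that axis.
- needle_tip (a point): Tip of the black needle over the dial face, 22 mm from the spindle axis. It turns 0.4 rad clockwise (seen from above) per mm the spindle is pushed up, and not with the bezel. With the master under the spindle it points roughly to the stand's -x.
- plunger: Sprung spindle of the indicator: upright, 4.4 mm thick with a smooth 8 mm ball tip, pushed down with about 2.5 N. Origin at the lowest point of the ball. With nothing under it the ball hangs 13 to 14.4 mm above the anvil; it can be pushed up 11 mm.
- master: Master: plain ground steel bar, 140 x 26 x 18 mm, about 0.5 kg. Origin in the middle of its underside, x along its length, z up. The ends of its top face are bevelled 7 mm long by 5 mm deep. It starts on the anvil under the spindle, along the stand's y, 1 to 4 mm off the side pins; its +y end is free for the gripper.
- strip: Wear strip from a tray conveyor: black plastic bar with two screw holes, 140 x 26 mm and 18 mm thick when new, now worn to about 16.5 mm, about 90 g. Origin in the middle of its underside, x along its length, z up. Both ends of its top face are bevelled 7 mm long by 5 mm deep, so that the spindle rides up; the ends are alike. Starts flat on the bench.
- tray: Rest for the master, fixed to the bench: shallow open wooden box 178 x 98 mm outside, 14 mm high, walls and floor 6 mm thick, lined with grey felt. Origin in the middle of its underside, x along its length.
- pot: Black upturned plant pot, 120 mm across, 100 mm tall; bystander. Origin in the middle of its underside.
- screwdriver: Screwdriver lying on the bench; bystander.
- brush: Brush lying on the bench; bystander.
- tin: Metal tin, 66 mm across, 42 mm tall; bystander.
- dibber: Small wooden dibber standing on its head, 110 mm tall; bystander.
- carton: Cardboard carton 60 x 80 x 50 mm; bystander.
- wrench: Wrench lying on the bench; bystander.
Not all that is in view belongs to the job. There is more than one size of the master; the job needs the smaller.

How it is judged (in metres and radians):
On the way, in this order (a step that is already met when the one before it is completed fails the run):
1. with the master under the spindle the zero wedge stands under the needle, bezel let go (horizontal distance between zero_mark and needle_tip below 0.0022 m and contact force between master and plunger above 0.5 N and contact force between the fingers and bezel below 0.1 N), for 0.3 s.
2. the master lies flat in its wooden rest (x of master in the frame of tray between -0.014 and 0.014 m and y of master in the frame of tray between -0.03 and 0.03 m and z of master in the frame of tray below 0.009 m and angle between master's own z axis and vertical below 0.05 rad and linear speed of master below 0.02 m/s), for 0.2 s.
At the end, for the whole second after the job is handed in: The strip lies flat on the anvil under the spindle, within about 1.5 mm of both side pins and the end stop and 2 degrees of the pins' line; the needle tip is 9 to 15 mm counter-clockwise of the zero wedge, its true reading; the master lies flat in the rest; all at rest and released (x of master in the frame of tray between -0.014 and 0.014 m and y of master in the frame of tray between -0.03 and 0.03 m and z of master in the frame of tray below 0.009 m and angle between master's own z axis and vertical below 0.05 rad and y of strip in the frame of stand between 0.039 and 0.057 m and horizontal distance between end_stop_c0 and strip below 0.0776 m and x of strip in the frame of stand between -0.0016 and 0.001 m and z of strip in the frame of stand between 0.0285 and 0.0315 m and angle between the x axis of strip and the y axis of stand, either way round below 0.035 rad and contact force between strip and plunger above 0.5 N and y of needle_tip in the frame of zero_mark between -0.0152 and -0.0092 m and linear speed of each of strip, master below 0.01 m/s); the robot touches nothing.
It fails at once if the sprung spindle is pushed with more than 10 N (contact force between anything else and plunger above 10 N).
It fails at once if the end stop is pushed with more than 20 N, or the anvil, pins, base or column with more than 40 N (contact force between anything else and stand above 40 N or contact force between anything else and end_stop_c0 above 20 N).
It fails at once if a bystander (pot, screwdriver, brush, tin, dibber, carton, wrench) is shifted by more than 25 mm (distance of any of pot, screwdriver, brush, tin, dibber, carton, wrench from where it was at the start of the episode above 0.025 m).
It also fails if it takes over 72 s, if anything falls off the work surface, if the arm or the gripper's body presses on something with over 40 N, if the wrist force passes 120 N, or if a joint passes its speed limit or range.

## Working session

There is one attempt and no reset: what is moved stays moved. The work goes in short steps, each a Python script; the robot and the scene stay as the last script left them, time stands still between calls to the robot, and variables do not carry over. Pictures are saved under pics/ and viewed, about 8 in all and at most 12, crops included, and the job is handed in when it is done.

```bash
mkdir -p pics; ls; cat > h.py <<'E'
import numpy as np, cv2
from bench import ctrl
def snap(name,fn,crop=None,scale=1):
    c=ctrl.get_calibration(name); im=ctrl.grab_frame(name)
    np.savez('pics/'+fn+'.npz',im=im,**{k:np.array(v,float) for k,v in c.items()})
    o=im[...,::-1]
    if crop: o=o[crop[1]:crop[3],crop[0]:crop[2]]
    if scale!=1:o=cv2.resize(o,None,fx=scale,fy=scale,interpolation=cv2.INTER_CUBIC)
    cv2.imwrite('pics/'+fn+'.png',o)
def load(fn): return dict(np.load('pics/'+fn+'.npz'))
def unproj(d,px,z):
    px=np.array(px,float).reshape(-1,1,2)
    u=cv2.undistortPoints(px,d['K'],d['distortion']).reshape(-1,2)
    R=cv2.Rodrigues(d['rvec'].reshape(3))[0];t=d['tvec'].reshape(3)
    C=-R.T@t; r=np.c_[u,np.ones(len(u))]@R
    z=np.broadcast_to(z,len(u))
    return C+r*((z-C[2])/r[:,2])[:,None]
def proj(d,P):
    return cv2.projectPoints(np.array(P,float).reshape(-1,1,3),d['rvec'],d['tvec'],d['K'],d['distortion'])[0].reshape(-1,2)
def down(a):  # jaw direction (tool z) at angle a deg in world xy, tool x down
    a=np.radians(a); z=np.array([np.cos(a),np.sin(a),0]); x=np.array([0,0,-1.])
    return np.c_[x,np.cross(z,x),z]
E
python3 - <<'E'
from h import *
for n in ('top','scene'): snap(n,n+'1',scale=1.25)
print(ctrl.state())
for n in ('top','scene','wrist'):
    c=ctrl.get_calibration(n);R=cv2.Rodrigues(np.array(c['rvec'],float))[0];print(n,-R.T@np.ravel(c['tvec']),R[2])
E
```

```text
pics
{'time': 0.1, 'joint_positions': array([-7.34524919e+01,  1.83460794e+01,  8.96978322e+01, -1.29770611e-03,
        7.20435831e+01, -1.14674093e+00]), 'joint_velocities': array([-0.07073596, -0.14260232, -0.18217795, -0.1027685 , -0.04203117,
       -0.06316667]), 'joint_efforts': array([-4.51909655e-04, -4.16406441e+01, -2.34705538e+01, -1.76591066e-04,
        4.97068511e-03, -1.56526589e-06]), 'tcp_pos': array([ 0.17463283, -0.54740681,  0.2305961 ]), 'orientation': array([[-4.55578910e-04,  9.52689868e-01,  3.03943757e-01],
       [ 1.45768822e-03,  3.03944099e-01, -9.52688753e-01],
       [-9.99998834e-01,  9.03033248e-06, -1.52719532e-03]]), 'ft_force': array([ 0.63365934, -0.32102556, -0.5946117 ]), 'moment': array([ 0.01790722,  0.02782552, -0.03514169]), 'opening': 0.9959308289808914}
top [ 0.33514526 -0.00750883  1.03943411] [ 0.20675324  0.01809197 -0.97822583]
scene [ 1.12273622 -0.45539152  0.81713137] [-0.59525782  0.42727249 -0.68051917]
wrist [ 0.24176424 -0.52490939  0.37318535] [-0.26670814 -0.08239399 -0.96024893]
```

View pics/top1.png

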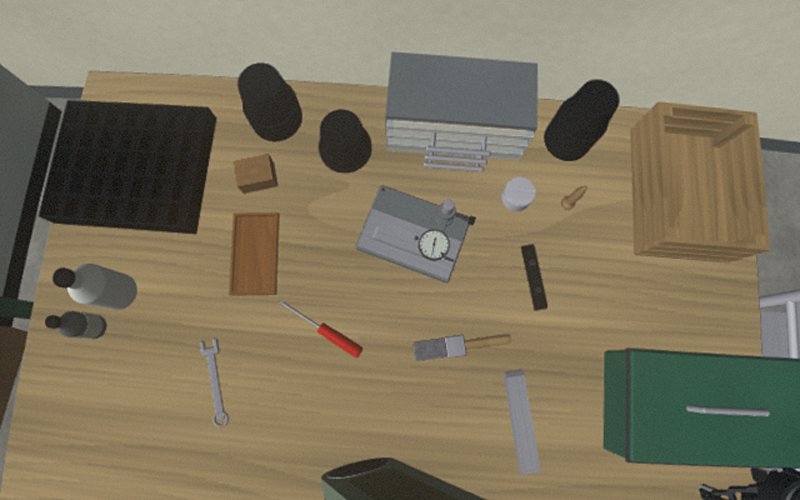

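View pics/scene1.png

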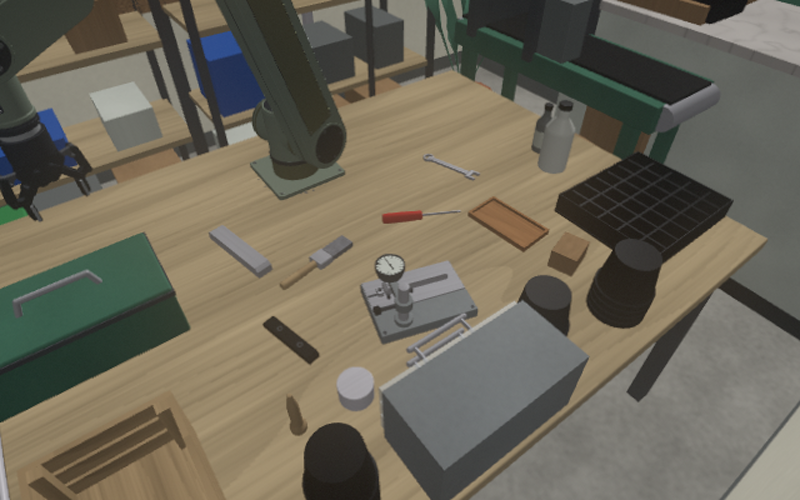

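The top view (800 wide) shows the stand around (415,235), its dial at (434,244) and the column at (448,210). The tray is at (255,253), the strip at (534,277) and the bystanders are clear of these. I'll estimate poses next, then take a wrist view.

```bash
python3 - <<'E'
from h import *
d=load('top1'); s=1/1.25
def P(px,z): return unproj(d,np.array(px)*s,z)[:,:2]
print(d['K'],d['distortion'])
st=P([(382,186),(473,218),(447,281),(357,247)],0.02);print('stand corners z.02\n',st)
dial=P([(434,244)],0.11)[0];col=P([(448,207)],0.128)[0];v=col-dial
print('dial',dial,'col',col,np.linalg.norm(v),np.degrees(np.arctan2(v[1],v[0])))
tr=P([(233,213),(279,213),(276,294),(230,295)],0.014);print('tray',tr,tr.mean(0))
sp=P([(522,247),(534,244),(547,306),(535,310)],0.0165);print('strip',sp,sp.mean(0))
E
python3 - <<'E'
from h import *
d=load('top1'); 
dial=unproj(d,[(434*.8,244*.8)],0.11)[0]
# stand +x heading approx
col=unproj(d,[(448*.8,207*.8)],0.128)[0]
a=np.degrees(np.arctan2(col[1]-dial[1],col[0]-dial[0]))
# tool y (camera side) directions: jaws along stand +-y ; camera on -x side (towards robot)?
for jaw in (a+90,a-90):
    R=down(jaw); q=ctrl.solve_ik([dial[0]-.0,dial[1]+.03,.30],R); print(jaw,R[:,1],q)
E
```

```text
[[395.01679379   0.         315.72634234]
 [  0.         395.01679379 201.60883121]
 [  0.           0.           1.        ]] [-0.07564476  0.          0.          0.          0.        ]
stand corners z.02
 [[ 0.69468113  0.05074061]
 [ 0.63863061 -0.15017565]
 [ 0.49784154 -0.10254545]
 [ 0.55494565  0.09165868]]
dial [ 0.55351941 -0.06477556] col [ 0.62448945 -0.08587901] 0.07404121527410144 -16.560222057954803
tray [[0.60991101 0.36969122]
 [0.61776359 0.26866376]
 [0.44201483 0.25204041]
 [0.43159411 0.34926497]] [0.52532088 0.30991509]
strip [[ 0.58427295 -0.25836835]
 [ 0.59296377 -0.28402235]
 [ 0.4623996  -0.3146666 ]
 [ 0.45212877 -0.28962266]] [ 0.52294127 -0.28666999]
73.4397779420452 [-0.95852068  0.28502298  0.        ] [-4.78308362e+00  1.44518256e+01  8.52445628e+01 -2.54444375e-14
  8.03036116e+01 -7.82228616e+01]
-106.5602220579548 [ 0.95852068 -0.28502298  0.        ] [-4.78308362e+00  1.44518256e+01  8.52445628e+01 -2.54444375e-14
  8.03036116e+01  1.01777138e+02]
```

```bash
python3 - <<'E'
from h import *
a=-16.5;c=np.array([.554,-.066])
R2=lambda a:np.array([[np.cos(np.radians(a)),-np.sin(np.radians(a))],[np.sin(np.radians(a)),np.cos(np.radians(a))]])
p=c+R2(a)@[-.02,.03]
ctrl.move_pose([*p,.30],down(a+90)); snap('wrist','w1',scale=1.25)
d=load('w1');print(d['K'],ctrl.state()['time'])
print(proj(d,[[*c,.11]])*1.25)
E
```

```text
[[293.04797167   0.         314.9580475 ]
 [  0.         293.04797167 197.84799846]
 [  0.           0.           1.        ]] 2.425
[[361.20751104 242.23151345]]
```

View pics/w1.png

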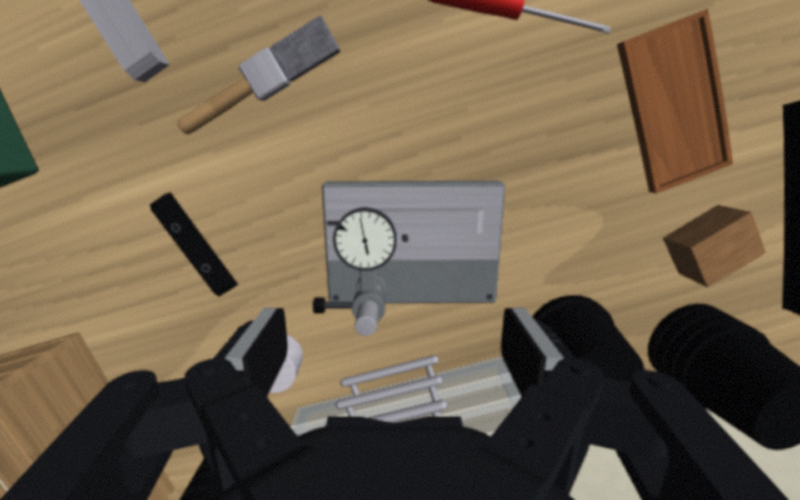

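The wrist view shows the dial centred at (365,240), the needle pointing up (stand −x) and a wedge at the upper left. The master's free end is at about x=483, the strip spans (160,200)–(228,290) and the tray is at (675,100). Next I'll take a closer dial view.

```bash
python3 - <<'E'
from h import *
d=load('w1'); s=1/1.25
P=lambda px,z:unproj(d,np.array(px)*s,z)[:,:2]
im=cv2.GaussianBlur(d['im'],(3,3),0)
st=P([(323,182),(503,182),(496,302),(330,302)],0.022)
print('stand',st)
loc=np.array([(-45,-55),(-45,155),(105,155),(105,-55)])/1e3
A=loc-loc.mean(0);B=st-st.mean(0);H=A.T@B;th=np.arctan2(H[0,1]-H[1,0],H[0,0]+H[1,1]);R=np.array([[np.cos(th),-np.sin(th)],[np.sin(th),np.cos(th)]])
o=st.mean(0)-R@loc.mean(0);print('stand origin',o,np.degrees(th),'resid',st-(o+loc@R.T),'dial',P([(365,239)],.111))
print('strip',P([(150,207),(166,193),(237,286),(220,296)],.0165))
t=P([(618,44),(709,10),(733,162),(653,192)],.014);print('tray',t,t.mean(0))
ctrl.move_pose([*o,.17],down(np.degrees(th)+90)); snap('wrist','w2',crop=(120,60,520,300),scale=2)
print(ctrl.state()['tcp_pos'])
E
```

```text
stand [[ 0.49485374 -0.10046588]
 [ 0.55316488  0.09665347]
 [ 0.69744063  0.05764472]
 [ 0.63787639 -0.14209751]]
stand origin [ 0.55304176 -0.06167478] -16.248849275713834 resid [[ 4.04014215e-04  1.42051609e-03]
 [-4.48888701e-05 -3.07178280e-03]
 [ 2.22534951e-04 -1.09079572e-04]
 [-5.81660295e-04  1.76034628e-03]] dial [[ 0.55178388 -0.06145948]]
strip [[ 0.46226826 -0.3114002 ]
 [ 0.45284668 -0.28486071]
 [ 0.5861532  -0.24963424]
 [ 0.59263282 -0.27639117]]
tray [[0.44388361 0.25174384]
 [0.43508214 0.35723537]
 [0.60804627 0.3730293 ]
 [0.61668082 0.27149255]] [0.52592321 0.31337527]
[ 0.55452444 -0.06186219  0.17193271]
```

View pics/w2.png

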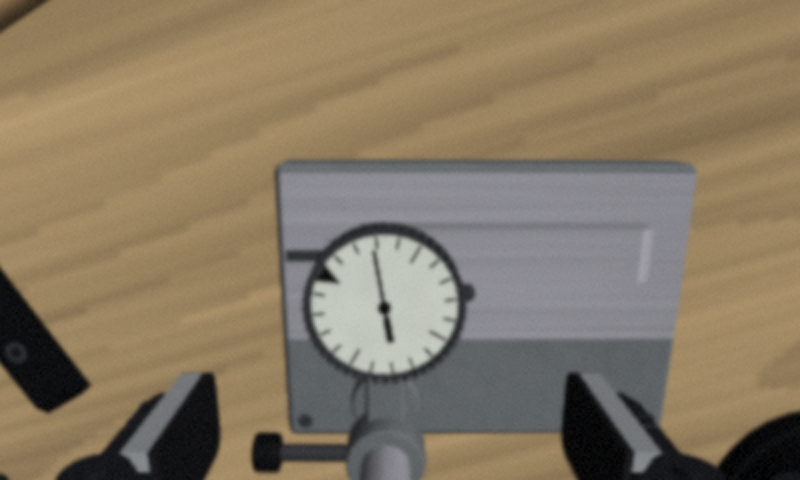

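```bash
python3 - <<'E'
from h import *
d=load('w2')
P=lambda px,z:unproj(d,np.array(px)/2+[120,60],z)[:,:2]
c,n,w,l,r=P([(384,308),(374.5,249),(323,272),(304,303),(465,303)],.111)
an=lambda v:np.degrees(np.arctan2(v[1],v[0]))
print('axis',c,(l+r)/2,'R',np.linalg.norm(r-l)/2,'needle',an(n-c),np.linalg.norm(n-c),'wedge',an(w-c),np.linalg.norm(w-c))
o=c;th=np.radians(-16.25);R=np.array([[np.cos(th),-np.sin(th)],[np.sin(th),np.cos(th)]])
pin=o+R@[.017,.04];print('pin px',(proj(d,[[*pin,.041]])-[120,60])*2)
# master top edge & end in stand frame
m=P([(560,225.5),(640,226),(652,230),(648,283)],.048)
print('master pts local mm',(m-o)@R*1e3)
b=P([(278,163),(694,166),(662,432),(292,432)],.022);print('base local',(b-o)@R*1e3)
E
```

```text
axis [ 0.55294631 -0.06271914] [ 0.55115278 -0.06199654] R 0.02940412276678714 needle 172.23418583349587 0.022448938266670375 wedge -138.3271281154101 0.025827539725587042
pin px [[466.95322608 292.84053644]]
master pts local mm [[-17.97383537  80.98428741]
 [-17.83474954 118.59388669]
 [-15.95538042 124.51949678]
 [  9.89816895 125.82301033]]
base local [[-43.99247095 -52.69740984]
 [-43.10723023 153.99698926]
 [106.99475529 157.83631146]
 [105.79979642 -52.94715854]]
```

```bash
cat >> h.py <<'E'
AX=np.array([.5525,-.0625]); TH=-16.25
th=np.radians(TH);RS=np.array([[np.cos(th),-np.sin(th)],[np.sin(th),np.cos(th)]])
S=lambda x,y:AX+RS@np.array([x,y])   # stand frame (m) -> world
def ft():
    s=ctrl.state(); print('t%.2f'%s['time'],'tcp',s['tcp_pos'].round(4),'F',s['ft_force'].round(1),'M',s['moment'].round(2),'open %.3f'%s['opening']); return s
E
python3 - <<'E'
from h import *
j0=TH+90+25; dlt=-49.5
ctrl.move_pose([*AX,.15],down(j0)); 
print(ctrl.move_straight([*AX,.084],vel=.06,threshold=8)); ft()
ctrl.grip(.76); ft()
ctrl.grip(0.6); s=ft()
q=np.array(s['joint_positions'])
qa=ctrl.solve_ik([*AX,.084],down(j0));qb=ctrl.solve_ik([*AX,.084],down(j0+dlt))
print(q[5],qa,qb)
dq=np.array(qb)-np.array(qa); print(dq)
for f in np.linspace(.1,1,10): ctrl.set_joints(np.array(qa)+f*dq)
ctrl.sleep(.2); ft()
ctrl.grip(.95); ft()
ctrl.move_straight([*AX,.17],vel=.15)
ctrl.move_pose([*AX,.17],down(TH+90)); ctrl.sleep(.3)
snap('wrist','w3',crop=(120,60,520,300),scale=2); ft()
E
```

```text
False
t4.83 tcp [ 0.5528 -0.0625  0.0844] F [-0.7 -0.   0.6] M [ 0.01 -0.02  0.01] open 0.996
t5.17 tcp [ 0.5526 -0.0625  0.0842] F [ 0.4 -0.2  0.6] M [0.04 0.   0.  ] open 0.761
t5.39 tcp [ 0.5534 -0.0646  0.0853] F [-0.9 -6.5  5.5] M [-1.34  0.19  0.  ] open 0.680
-106.39709113106635 [-7.63909488e+00  2.42981398e+01  1.03846165e+02 -2.54444375e-14
  5.18556950e+01 -1.06389095e+02] [-7.63909488e+00  2.42981398e+01  1.03846165e+02 -2.54444375e-14
  5.18556950e+01 -5.68890949e+01]
[ 0.   0.   0.   0.   0.  49.5]
t8.09 tcp [ 0.5534 -0.0643  0.0853] F [-0.4 -5.5  5.2] M [-1.17  0.36 -0.05] open 0.683
t8.45 tcp [ 0.5523 -0.0623  0.0838] F [ 0.   1.1 -1. ] M [ 0.03  0.01 -0.  ] open 0.948
t10.02 tcp [ 0.5525 -0.0625  0.1699] F [0.5 0.  0.4] M [0.02 0.   0.02] open 0.948
```

View pics/w3.png

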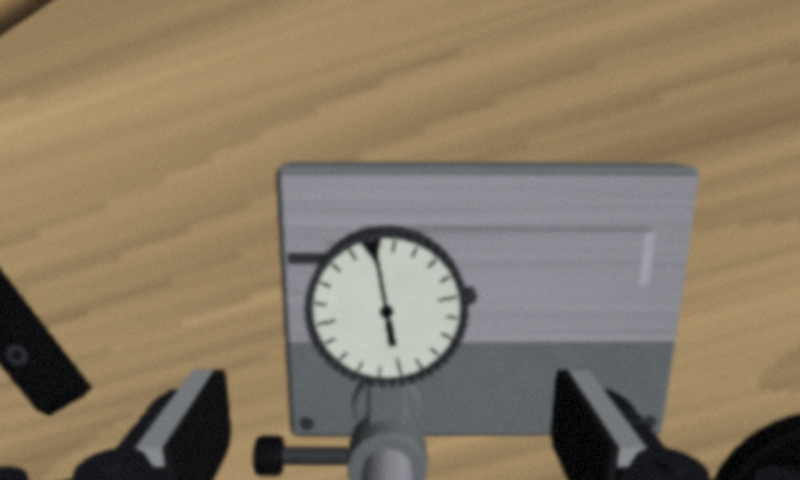

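The wedge at (372,246) is nearly under the needle, whose tip is about (377,250). I'll check the offset numerically.

```bash
python3 - <<'E'
from h import *
for f in ('w2','w3'):
    d=load(f); g=d['im'].mean(2).astype(np.float32)
    # polar sampling around pivot using calibration
    piv=np.array([(384,308)] if f=='w2' else [(386,311.5)])/2+[120,60]
    # refine the pivot: darkness centroid
    x,y=piv[0];xx,yy=np.meshgrid(np.arange(int(x)-4,int(x)+6),np.arange(int(y)-4,int(y)+6));
    wgt=np.clip(110-g[yy,xx],0,None);piv=np.array([[ (wgt*xx).sum()/wgt.sum(),(wgt*yy).sum()/wgt.sum()]])
    c=unproj(d,piv,.111)[0];print(f,'axis',c,piv)
    A=np.radians(np.arange(150,240,1.))
    for r in (.010,.013,.016,.019,.021,.023,.025):
        pts=np.c_[c[0]+r*np.cos(A),c[1]+r*np.sin(A),0*A+.111];q=proj(d,pts).astype(np.float32)
        v=cv2.remap(g,q[:,:1],q[:,1:],cv2.INTER_CUBIC)[:,0]
        dk=np.clip(np.median(v)-12-v,0,None)
        print(r,'med',np.median(v).round(),'min %d at %.0f'%(v.min(),np.degrees(A[v.argmin()])),'centroid %.1f'%((dk*np.degrees(A)).sum()/dk.sum()),'w',(dk>25).sum())
E
```

```text
w2 axis [ 0.55291167 -0.0628486   0.111     ] [[311.81692791 214.00394377]]
0.01 med 191.0 min 101 at 174 centroid 173.6 w 12
0.013 med 192.0 min 103 at 173 centroid 173.5 w 10
0.016 med 193.0 min 106 at 174 centroid 173.5 w 8
0.019 med 192.0 min 103 at 173 centroid 181.5 w 6
0.021 med 192.0 min 73 at 223 centroid 206.1 w 14
0.023 med 182.0 min 22 at 223 centroid 217.1 w 11
0.025 med 181.0 min 13 at 222 centroid 214.2 w 23
w3 axis [ 0.55255435 -0.06281708  0.111     ] [[312.891361   215.68763836]]
0.01 med 196.0 min 101 at 174 centroid 173.6 w 14
0.013 med 196.0 min 109 at 173 centroid 173.5 w 10
0.016 med 195.0 min 109 at 174 centroid 173.5 w 8
0.019 med 196.0 min 92 at 174 centroid 174.0 w 7
0.021 med 196.0 min 55 at 175 centroid 174.9 w 9
0.023 med 189.0 min 23 at 175 centroid 181.4 w 13
0.025 med 186.0 min 16 at 177 centroid 180.8 w 26
```

The needle is at 173.5° and the wedge at about 175–176°, so they're within about 1 mm. Next I'll draw out the master.

```bash
python3 - <<'E'
from h import *
R=down(TH); z=.0335
ctrl.move_pose([*S(-.003,.107),.13],R)
print(ctrl.move_straight([*S(-.003,.107),z],vel=.1,threshold=6)); ft()
ctrl.grip(.15); ft()
print(ctrl.move_straight([*S(-.003,.107+.07),z],vel=.05,threshold=25)); ft()
ctrl.grip(.7)
ctrl.move_straight([*S(-.003,.107+.07),.10],vel=.2)
ctrl.move_straight([*S(-.003,.127),.10],vel=.2); ctrl.sleep(.1)
snap('wrist','w4',scale=1.25); ft()
print(ctrl.solve_ik([.5256,.312,.1],down(TH-67.85)))
E
```

```text
False
t12.68 tcp [0.5801 0.0411 0.0341] F [ 0.9 -0.4 -0.1] M [-0.01  0.    0.  ] open 0.949
t13.23 tcp [0.5799 0.0411 0.0341] F [0.7 0.6 3.8] M [-0.01  0.07  0.05] open 0.285
False
t14.78 tcp [0.5993 0.1078 0.0339] F [-0.  -0.9  3.9] M [-0.46  0.17  0.01] open 0.282
t16.25 tcp [0.5851 0.0608 0.0994] F [-0.3  0.7  0.2] M [ 0.01 -0.02  0.02] open 0.697
[ 2.96156172e+01  2.75701493e+01  9.51488386e+01 -2.54444375e-14
  5.72810121e+01  1.13715617e+02]
```

View pics/w4.png

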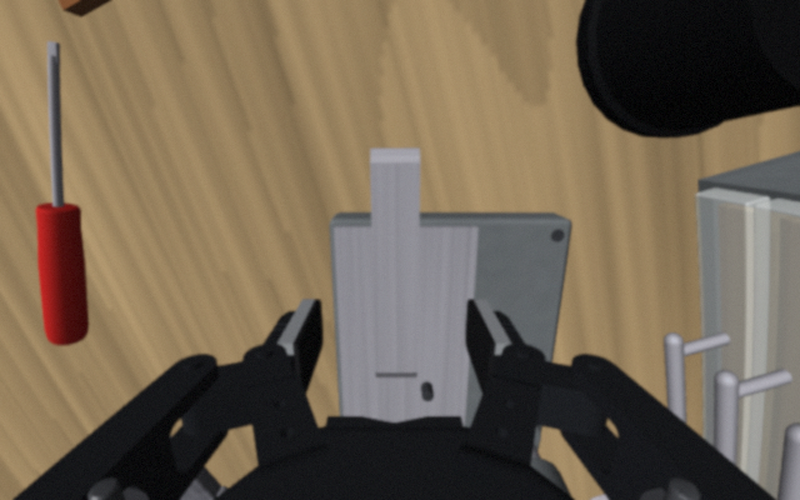

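The master has been drawn out. Its far end is at (395,150), its near end is at (396,375), and the pin is at (427,392). Now I'll regrip it at the middle and lay it in the tray.

```bash
python3 - <<'E'
from h import *
d=load('w4')
m=unproj(d,np.array([(395,163),(370,190),(420,190),(396,375)])*.8,[.048,.048,.048,.043])[:,:2]
L=(m-AX)@RS*1e3;print('master local',L)
yc=((L[0,1]+7)-70)/1e3; xc=(L[1,0]+L[2,0])/2e3; print('centre',xc,yc)
R=down(TH); p=S(-.003,np.clip(yc,.11,.135))
ctrl.move_straight([*p,.0335],vel=.12,threshold=6); ctrl.grip(.15); ft()
ctrl.move_straight([*p,.12],vel=.12); ctrl.sleep(.1); ft()
ty=down(TH-67.85); T=[.5256,.312]
ctrl.move_pose([*T,.10],ty); ctrl.sleep(.1); ft()
ctrl.move_straight([*T,.03],vel=.1)
print(ctrl.move_straight([*T,.006],vel=.025,threshold=5)); ft()
ctrl.grip(.45); ft()
ctrl.move_straight([*T,.09],vel=.15)
ctrl.move_pose([T[0]-.0,T[1]-.12,.2],ty); snap('wrist','w5'); snap('top','top2',crop=(140,120,540,360),scale=2);ft()
E
```

```text
master local [[ -3.63467037 188.48156451]
 [-16.80174028 174.51594475]
 [  9.58041837 174.54287982]
 [ -2.74843369  57.47005413]]
centre -0.0036106609586649217 0.12548156451271517
t17.37 tcp [0.5855 0.0589 0.0346] F [0.6 1.  5.2] M [-0.01  0.11 -0.03] open 0.284
t18.34 tcp [0.5839 0.0587 0.1187] F [ 0.4 -0.  -4.7] M [-0.    0.03  0.09] open 0.285
t19.88 tcp [0.5259 0.3114 0.1   ] F [ 0.3 -0.2 -4.9] M [ 0.02 -0.05 -0.04] open 0.291
True
t21.47 tcp [0.5254 0.3119 0.0106] F [-0.8 -0.9  5.1] M [-0.04  0.01  0.  ] open 0.287
t21.76 tcp [0.524  0.3111 0.009 ] F [-0.  -0.6 -0.9] M [-0.02 -0.05 -0.03] open 0.455
t23.24 tcp [0.5247 0.1929 0.1979] F [-0.4  0.3  1.1] M [-0.01  0.01 -0.06] open 0.453
```

View pics/top2.png

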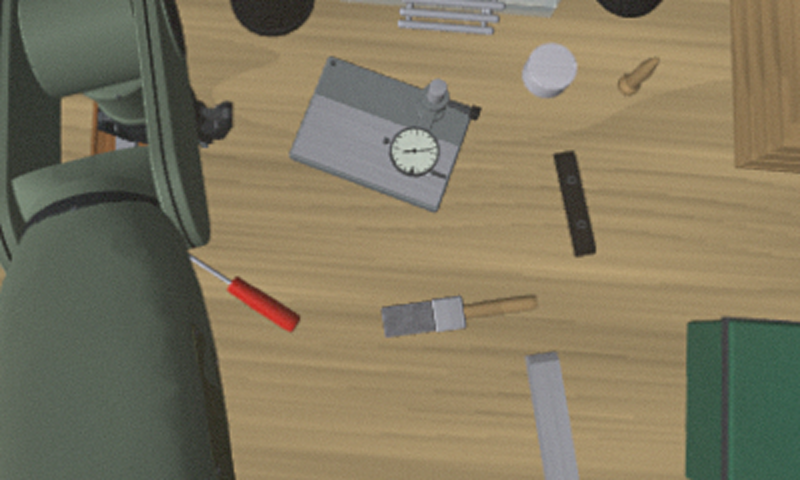

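Nothing else on the bench has moved. Next I'll take a closer look at the strip and check the master's placing from w5.

```bash
python3 - <<'E'
from h import *
ctrl.grip(1.0)
ctrl.move_pose([.4,-.1,.25],down(-50)); snap('top','top3')
ctrl.move_pose([.523,-.283,.2],down(-76)); ctrl.sleep(.2); snap('wrist','w6',scale=1.25); ft()
im=np.hstack([load('top3')['im'][150:260,160:260],load('top1')['im'][150:260,160:260]])
cv2.imwrite('pics/tray.png',cv2.resize(im[...,::-1],None,fx=3,fy=3))
a=cv2.imread('pics/w6.png'); b=cv2.resize(im[...,::-1],None,fx=2,fy=2); a[500-b.shape[0]:,:b.shape[1]]=b
cv2.imwrite('pics/w6b.png',a)
E
```

```text
t26.19 tcp [ 0.5229 -0.2819  0.2011] F [ 0.2 -0.1  0.1] M [0.03 0.04 0.01] open 1.000
```

View pics/w6b.png

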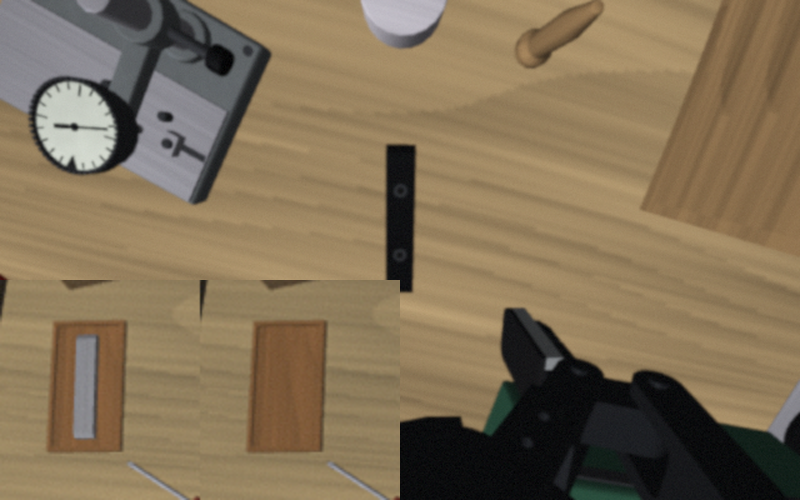

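The master lies flat and central in the tray. The strip's corners are (388,146), (415,146), (412,291) and (387,291). The end stop is visible near (175,143).

```bash
python3 - <<'E'
from h import *
d=load('w6')
p=unproj(d,np.array([(388,146),(415,146),(412,291),(387,291)])*.8,.0165)[:,:2];print(p,p.mean(0))
u=(p[0]+p[1]-p[2]-p[3])/2; ang=np.degrees(np.arctan2(u[1],u[0]));print('len',np.linalg.norm(u),'ang',ang)
q=unproj(d,np.array([(165,117),(168,143),(180,150)])*.8,.041)[:,:2];print('pin/stop local',(q-AX)@RS*1e3)
u/=np.linalg.norm(u); c=p.mean(0); j=ang-90; g=c+.044*u
R=down(j)
ctrl.move_pose([*g,.08],R)
print(ctrl.move_straight([*g,.004],vel=.08,threshold=6)); ft()
ctrl.grip(.15); ft()
ctrl.move_straight([*g,.14],vel=.2); ft()
E
```

```text
[[ 0.58620905 -0.25921423]
 [ 0.59192482 -0.28184034]
 [ 0.46080196 -0.31410195]
 [ 0.45490819 -0.29072408]] [ 0.52346101 -0.28647015]
len 0.13503055473230838 ang 13.658663067591409
pin/stop local [[ 18.41486178 -13.75252152]
 [  0.69732901 -23.43720509]
 [  0.47737326 -34.30385099]]
False
t27.87 tcp [ 0.5666 -0.2763  0.0045] F [ 0.  -0.2  0.2] M [-0.02 -0.01  0.02] open 1.000
t28.45 tcp [ 0.5666 -0.2762  0.0044] F [-0.2  0.   2.4] M [0.03 0.04 0.03] open 0.283
t29.28 tcp [ 0.5653 -0.2756  0.1385] F [-0.9 -0.4 -1.5] M [ 0.01 -0.04  0.01] open 0.284
```

```bash
python3 - <<'E'
from h import *
R=down(TH-.2); X=-.003
s=ctrl.state()['tcp_pos']
ctrl.move_straight([s[0],s[1],.22],vel=.25)
ctrl.move_pose([*S(X,.165),.20],R)
ctrl.move_straight([*S(X,.165),.05],vel=.15); ctrl.sleep(.15); ft()
print(ctrl.move_straight([*S(X,.165),.031],vel=.02,threshold=3)); s=ft()
z=s['tcp_pos'][2]-.0005
ctrl.move_straight([*S(X,.165),z],vel=.02)
# slide in
print('slide1',ctrl.move_straight([*S(X,.122),z],vel=.05,threshold=6)); ft()
snap('wrist','w7')
print('slide2',ctrl.move_straight([*S(X,.080),z],vel=.02,threshold=6)); s=ft()
print('local',(s['tcp_pos'][:2]-AX)@RS*1e3,'F local',s['ft_force'][:2]@RS)
E
```

```text
t32.45 tcp [0.5964 0.0968 0.051 ] F [ 0.2  0.1 -0.8] M [ 0.03 -0.01  0.05] open 0.282
True
t33.19 tcp [0.5956 0.0968 0.0344] F [-0.3  0.2  4.3] M [-0.02  0.09  0.01] open 0.284
slide1 False
t34.45 tcp [0.5844 0.0548 0.0344] F [-1.  -0.2  6. ] M [-0.03 -0.09 -0.03] open 0.289
slide2 True
t35.81 tcp [0.5773 0.0302 0.0344] F [0.4 0.5 2.5] M [ 0.07 -0.06 -0.05] open 0.286
local [-2.11642263 95.88933832] F local [0.23197653 0.54341873]
```

```bash
python3 - <<'E'
from h import *
R=down(TH-.2); z=.034
for k in range(3):
    s=ctrl.state()['tcp_pos'];l=(s[:2]-AX)@RS
    r=ctrl.move_straight([*S(-.003,l[1]-.006),z],vel=.012,threshold=5); s=ft()
    print(r,'local',(s['tcp_pos'][:2]-AX)@RS*1e3,'F local',s['ft_force'][:2]@RS)
    if r: break
snap('wrist','w8',scale=1.25)
E
```

```text
t36.09 tcp [0.5774 0.0301 0.0344] F [-0.1 -0.1  2.5] M [-0.04  0.01 -0.02] open 0.289
True local [-2.06242123 95.89333201] F local [-0.07908263 -0.09681483]
```

View pics/w8.png

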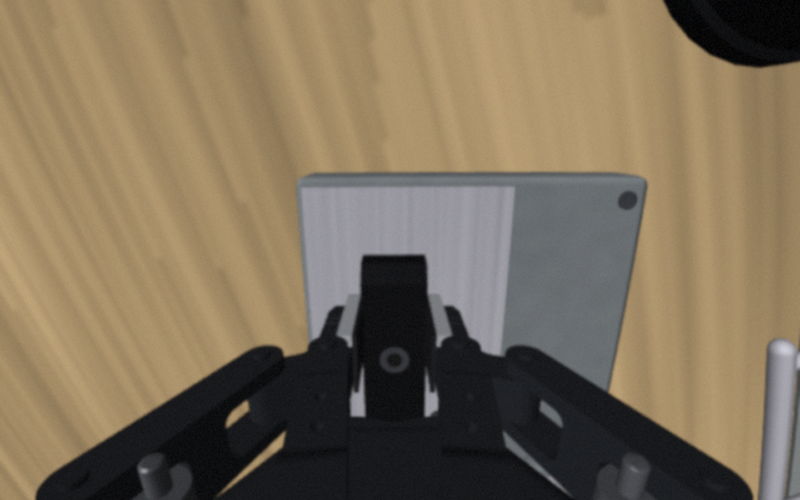

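The strip end is at row 257 and a second contact at the same place confirms the stop. Now I'll seat the strip against the pins with light +x pushes, then release it.

```bash
python3 - <<'E'
from h import *
d=load('w8')
e=unproj(d,np.array([(393,256),(361,270),(426,270)])*.8,[.0415,.044,.044])[:,:2];print('end local',(e-AX)@RS*1e3)
z=.034
def loc(): s=ft(); l=(s['tcp_pos'][:2]-AX)@RS; print('local',l*1e3,'F',s['ft_force'][:2]@RS,'Mz',s['moment'][2]); return l
l=loc()
r=ctrl.move_straight([*S(l[0]+.007,l[1]),z],vel=.012,threshold=5); print(r); l=loc()
r=ctrl.move_straight([*S(l[0]+.0,l[1]-.006),z],vel=.012,threshold=5); print(r); l=loc()
ctrl.sleep(.2); l=loc()
ctrl.grip(.5); l=loc()
E
```

```text
end local [[ -3.17467055 125.01034725]
 [-15.53509392 120.19464195]
 [  9.52849764 120.07341967]]
t36.14 tcp [0.5773 0.0301 0.0344] F [0.4 0.7 3.3] M [-0.08 -0.    0.01] open 0.288
local [-2.09098661 95.88553867] F [0.204733   0.83824317] Mz 0.01422453892171564
True
t36.43 tcp [0.5778 0.03   0.0345] F [-0.5  0.5  3.7] M [-0.08  0.05 -0.12] open 0.281
local [-1.6463711 95.9022557] F [-0.66814439  0.37276348] Mz -0.12162169601663525
True
t36.68 tcp [0.5778 0.03   0.0344] F [1.1 0.6 3.4] M [-0.08  0.02 -0.06] open 0.283
local [-1.62612472 95.89257128] F [0.93499807 0.87578113] Mz -0.05823871162618455
t36.88 tcp [0.5778 0.03   0.0344] F [0.4 1.1 3.3] M [-0.16  0.02 -0.11] open 0.280
local [-1.64427741 95.91987879] F [0.11082818 1.17400085] Mz -0.106851537951138
t37.20 tcp [0.5775 0.0301 0.0341] F [0.3 0.7 0.4] M [-0.04  0.    0.  ] open 0.500
local [-1.95206408 95.93295792] F [0.05813621 0.73501062] Mz 0.0019619684048934904
```

```bash
python3 - <<'E'
from h import *
d=load('w4')
print('pin w4 (true 17,40)',(unproj(d,np.array([(427,387)])*.8,.041)[:,:2]-AX)@RS*1e3)
def loc(m=''): s=ctrl.state(); l=(s['tcp_pos'][:2]-AX)@RS; print(m,'local',(l*1e3).round(2),'F',(s['ft_force'][:2]@RS).round(2),'Mz',s['moment'][2].round(3)); return l
z=.034
ctrl.grip(.15); l=loc('grip')
for dx in (.001,.002,.003):
    r=ctrl.move_straight([*S(l[0]+dx,l[1]),z],vel=.01,threshold=9); loc(f'{dx} {r}')
    ctrl.sleep(.15); loc(' settled')
    if r: break
E
```

```text
pin w4 (true 17,40) [[17.34878515 46.92670864]]
grip local [-1.59 96.02] F [-0.09 -0.27] Mz -0.015
0.001 False local [-1.24 96.06] F [-3.32 -0.77] Mz -0.121
 settled local [-1.26 96.04] F [-3.55 -0.46] Mz -0.104
0.002 False local [-0.24 96.05] F [-2.21  0.01] Mz -0.202
 settled local [-0.2  96.05] F [-2.14 -0.11] Mz -0.173
0.003 False local [ 0.76 96.06] F [-2.87 -0.63] Mz -0.129
 settled local [ 0.76 96.08] F [-3.  -0.2] Mz -0.16
```

The earlier trigger was only friction, so I'll keep going to the real pin contact.

```bash
python3 - <<'E'
from h import *
def loc(m=''): s=ctrl.state(); l=(s['tcp_pos'][:2]-AX)@RS; F=s['ft_force'][:2]@RS; print(m,'local',(l*1e3).round(2),'F',F.round(2),'Fz',s['ft_force'][2].round(1),'Mz',s['moment'][2].round(3)); return l,F
z=.0345
l,F=loc(); c=l[0]+.001
for k in range(8):
    c+=.0006
    r=ctrl.move_straight([*S(c,.0955),z],vel=.01,threshold=9); ctrl.sleep(.1); l,F=loc(f'{c*1e3:.2f} {r}')
    if r or F[0]<-7: break
E
```

```text
local [ 0.76 96.08] F [-3.  -0.2] Fz 6.3 Mz -0.16
2.36 False local [ 1.66 95.97] F [-4.38  3.74] Fz 4.0 Mz -0.309
2.96 False local [ 2.26 95.99] F [-3.98  3.35] Fz 4.9 Mz -0.253
3.56 False local [ 2.39 95.97] F [-5.7   3.66] Fz 4.8 Mz -0.359
4.16 False local [ 2.46 95.95] F [-6.63  2.7 ] Fz 6.5 Mz -0.423
4.76 False local [ 2.54 95.94] F [-7.31  3.8 ] Fz 7.4 Mz -0.424
```

```bash
python3 - <<'E'
from h import *
def loc(m=''):
    s=ctrl.state(); l=(s['tcp_pos'][:2]-AX)@RS; F=s['ft_force'][:2]@RS; zz=s['orientation'][:,2]
    print(m,'local',(l*1e3).round(2),'yaw %.2f'%(np.degrees(np.arctan2(zz[1],zz[0]))-TH),'F',F.round(2),'Fz',s['ft_force'][2].round(1),'Mz',s['moment'][2].round(3)); return l,F,s['moment'][2]
z=.0345; c=.0042; a=-.2
loc()
for k in range(7):
    ctrl.move_straight([*S(c,.0955),z],vel=.01,orientation=down(TH+a)); ctrl.sleep(.1); l,F,M=loc(f'a{a:.1f}')
    if M<-.75: break
    a+=.35; c-=.00034
E
```

```text
local [ 2.54 95.94] yaw -0.50 F [-7.31  3.8 ] Fz 7.4 Mz -0.424
a-0.2 local [ 2.4  95.91] yaw -0.30 F [-6.74  2.78] Fz 6.6 Mz -0.482
a0.1 local [ 2.14 95.91] yaw 0.04 F [-5.54  3.45] Fz 7.0 Mz -0.591
a0.5 local [ 1.9  95.86] yaw 0.35 F [-6.53  2.65] Fz 5.8 Mz -0.737
a0.8 local [ 1.59 95.89] yaw 0.66 F [-6.54  3.48] Fz 6.2 Mz -0.832
```

```bash
python3 - <<'E'
from h import *
def loc(m=''):
    s=ctrl.state(); l=(s['tcp_pos'][:2]-AX)@RS; F=s['ft_force'][:2]@RS; zz=s['orientation'][:,2]
    print(m,'t%.1f'%s['time'],'local',(l*1e3).round(2),'yaw %.2f'%(np.degrees(np.arctan2(zz[1],zz[0]))-TH),'F',F.round(2),'Fz',s['ft_force'][2].round(1),'Mz',s['moment'][2].round(3)); return l,F,s['moment'][2]
z=.0345
for c,a in ((.0035,.6),(.0028,.45)):
    ctrl.move_straight([*S(c,.0955),z],vel=.01,orientation=down(TH+a)); ctrl.sleep(.15); l,F,M=loc(f'a{a}')
ctrl.grip(.55); loc('open')
ctrl.move_straight([*S(.002,.096),.10],vel=.2)
ctrl.move_straight([*S(.002,.135),.12],vel=.2); ctrl.sleep(.2)
snap('wrist','w9',scale=1.25)
ctrl.move_pose([*AX,.17],down(TH+90)); ctrl.sleep(.3)
snap('wrist','w10',crop=(120,60,520,300),scale=2); loc()
E
```

```text
a0.6 t42.3 local [ 1.65 95.87] yaw 0.45 F [-6.22  3.17] Fz 6.8 Mz -0.613
a0.45 t42.7 local [ 1.61 95.87] yaw 0.34 F [-6.05  2.8 ] Fz 5.5 Mz -0.517
open t43.0 local [ 3.21 95.28] yaw 0.47 F [-1.08  0.18] Fz 0.6 Mz 0.033
 t46.0 local [0.01 0.12] yaw 90.01 F [0.55 0.32] Fz -1.2 Mz 0.037
```

View pics/w9.png

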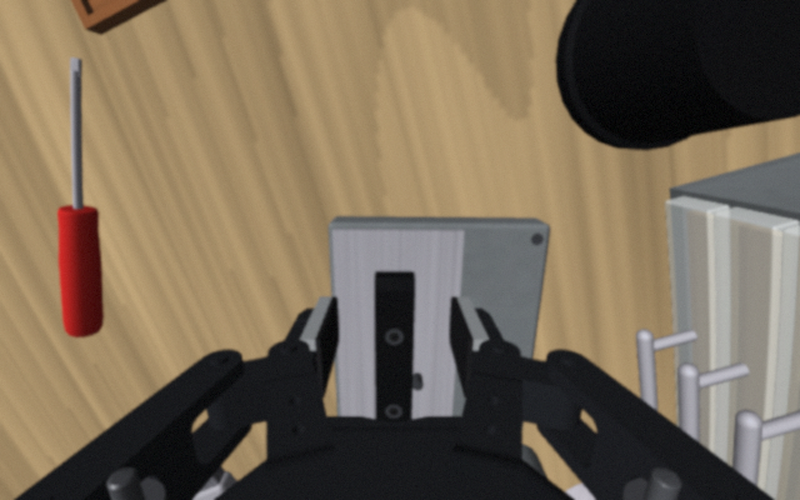

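View pics/w10.png

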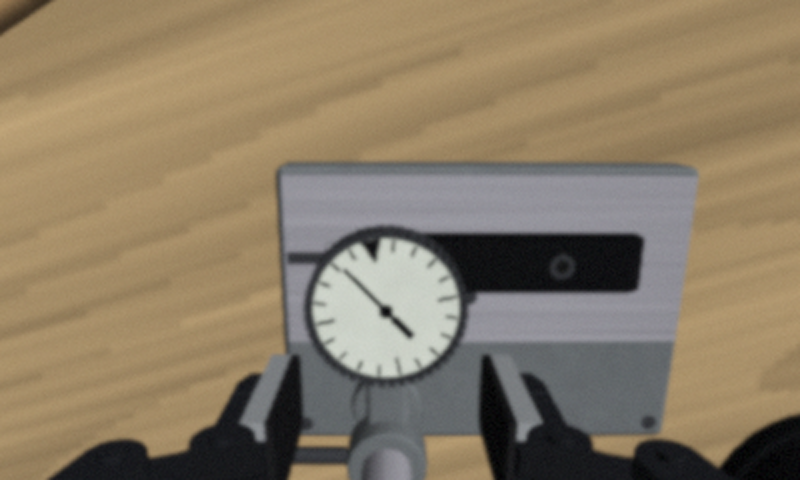

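The strip lies against the pin at (415,381). The needle is now about 34° counter-clockwise of the wedge, which is still in place. I'll press lightly on the free end with closed fingers to confirm it is against the stop.

```bash
python3 - <<'E'
from h import *
d=load('w10'); P=lambda px,z:(unproj(d,np.array(px)/2+[120,60],z)[:,:2]-AX)@RS*1e3
print('end',P([(640,262)],.044),'edges top',P([(480,235),(630,235.5)],.0465),'bottom edge',P([(490,291),(630,291)],.0465),'base right',P([(695,168),(660,432)],.022))
def loc(m=''):
    s=ctrl.state(); l=(s['tcp_pos'][:2]-AX)@RS; F=s['ft_force'][:2]@RS
    print(m,'t%.1f'%s['time'],'local',(l*1e3).round(2),'z',s['tcp_pos'][2].round(4),'F',F.round(2),'Fz',s['ft_force'][2].round(1)); return l,F
X=.002
ctrl.move_pose([*S(X,.160),.12],down(TH)); ctrl.grip(0)
print(ctrl.move_straight([*S(X,.160),.036],vel=.12,threshold=6)); ctrl.sleep(.1); loc()
print(ctrl.move_straight([*S(X,.120),.036],vel=.015,threshold=5)); l0,_=loc()
c=l0[1]
for k in range(5):
    c-=.001
    r=ctrl.move_straight([*S(X,c),.036],vel=.01,threshold=9); ctrl.sleep(.1); l,F=loc('push')
    if r or F[1]>7: break
E
```

```text
end [[ -0.73296609 121.18594377]] edges top [[-14.26720815  43.30100656]
 [-14.21374699 113.76676359]] bottom edge [[ 13.01815039  49.28565224]
 [ 13.03197868 116.93025025]] base right [[-43.31653333 153.27312289]
 [105.1357534  155.31877139]]
False
 t49.1 local [  2.71 160.32] z 0.037 F [-0.61 -0.62] Fz 0.7
True
 t50.9 local [  2.1  132.17] z 0.0358 F [0.68 1.79] Fz 1.0
push t51.2 local [  2.08 132.06] z 0.0359 F [-0.64  4.34] Fz -0.1
push t51.6 local [  2.17 131.99] z 0.036 F [-0.31  7.77] Fz -0.6
```

The free end is solid against the stop: 8 N moved it only 0.2 mm. I'll retreat and make one last combined check of the pin gap, needle and tray.

```bash
python3 - <<'E'
from h import *
l=S(.002,.150)
ctrl.move_straight([*l,.036],vel=.05); ctrl.move_straight([*l,.15],vel=.2)
ctrl.grip(.5)
ctrl.move_pose([*S(-.01,.115),.14],down(TH)); ctrl.sleep(.3); snap('wrist','w11')
ctrl.move_pose([.35,-.12,.30],down(-40)); ctrl.sleep(.3); snap('top','top4'); ft()
a=load('w11')['im'];b=load('top4')['im']
x,y=proj(load('w11'),[[*S(.017,.04),.041]])[0]; print(x,y); x,y=int(np.clip(x,60,580)),int(np.clip(y,50,350))
a=cv2.resize(a[y-50:y+50,x-60:x+60],None,fx=4,fy=4,interpolation=cv2.INTER_CUBIC)[:400]
b=cv2.resize(b[140:260,150:400],(800,384))[:200+184]
o=np.zeros((600,800,3),np.uint8); o[:400,:480]=a; o[400:,:]=cv2.resize(load('top4')['im'][150:265,160:400],(417,200))[:, :417].repeat(1,1) if 0 else 0
t=cv2.resize(load('top4')['im'][140:265,160:400],(384,200)); o[400:,:384]=t
t=cv2.resize(load('top4')['im'][165:225,320:380],(200,200)); o[400:,400:600]=t
cv2.imwrite('pics/fin.png',o[...,::-1])
d=load('w10');g=d['im'].mean(2).astype(np.float32);c=unproj(d,[[312.9,215.7]],.111)[0];A=np.radians(np.arange(150,250,1.))
for r in (.013,.016,.019,.022,.0235):
    q=proj(d,np.c_[c[0]+r*np.cos(A),c[1]+r*np.sin(A),0*A+.111]).astype(np.float32);v=cv2.remap(g,q[:,:1],q[:,1:],cv2.INTER_CUBIC)[:,0]
    lo=v.copy();print(r,'min<190: %d@%d'%(v[:40].min(),150+v[:40].argmin()),'min>190: %d@%d'%(v[40:].min(),190+v[40:].argmin()))
E
```

```text
t55.52 tcp [ 0.3503 -0.1198  0.2996] F [-0.   0.5 -0.3] M [ 0.01 -0.03  0.01] open 0.499
344.11797649425966 277.3858659065685
0.013 min<190: 200@150 min>190: 106@207
0.016 min<190: 200@153 min>190: 104@207
0.019 min<190: 180@176 min>190: 118@207
0.022 min<190: 49@176 min>190: 150@207
0.0235 min<190: 23@176 min>190: 147@193
```

View pics/fin.png

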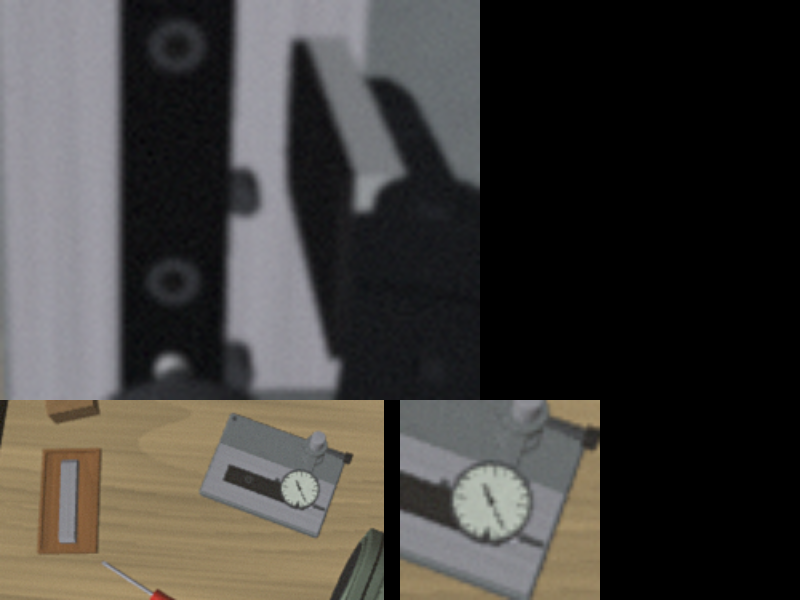

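The last check shows the strip's edge against both pins and the ball on the strip. The wedge is at 176° and the needle at 207°, which gives about 11.3 mm counter-clockwise. The master is in its rest, so I'm handing in.

```bash
python3 -c "
from h import *
ctrl.close_job(); ft()"
```

```text
the job is handed in; nothing more can be done
the job is handed in; nothing more can be done
```

The job is done and handed in at about 55.5 s of the 72 s allowed. No verdict was reported, so the results below come from my own measurements.

- **Zero setting:** I turned the bezel about 49.5° clockwise and let go. The wedge then stood about 2° from the needle (about 1 mm) with the master under the spindle.
- **Master:** I drew it out along the anvil, regripped it at its middle and laid it in the wooden rest. The top camera shows it flat and central in the rest.
- **Strip:** I slid it under the spindle to the end stop, then pressed it lightly against the side pins. An 8 N push on its free end moved it only 0.2 mm. The last close view shows its edge touching both pins.
- **Reading:** the needle is about 31° counter-clockwise of the wedge, or about 11.3 mm, inside the 9–15 mm band.

**Checks that disagreed:**
- The first apparent contact with the pins was only friction. I noticed it and carried on to the real contact, about 4 mm further.
- The camera put the strip at x of about −0.6 mm and the arm's reading put it at about +1.6 mm. I relied on the felt contact and the close view instead.

I commanded no contact above about 9 N on the instrument, and saw no bystander moved.

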